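# Clamp a knife-handle blank upright in the sliding-jaw vice

## Robot

A 6-joint arm with a two-finger parallel gripper is mounted at the origin on the work surface. World frame = base frame: x ahead of the robot, y to its left, z up, the work surface at z = 0. Lengths are in m, angles in degrees, forces in N, time in s.
With the tool pointing down it reaches from about 0.35 to 0.875 m from the base axis. Payload 4.2 kg.
Tool frame: the origin (TCP) lies between the finger pads; the fingertips stand 11 mm ahead of it and the grasp point (between the pads) lies 8 mm behind it; z points along the fingers, y is the direction in which the jaws open and shut (so a half turn about z gives the same grasp; the last joint's range is limited). The gripper opens to 87 mm and grips with 3 to 60 N. Pads are 19 mm wide; open, the fingers measure 117 mm over their backs; the gripper's body (75 mm by 190 mm) begins 51 mm behind the grasp point.
Start: joints at [87.754, 22.042, 0.453, 0, -68.411, -14.817], TCP at [0.183, 0.597, 0.234] pointing down, gripper open.
Joint ranges: [-179.83, 179.83], [-69.29, 118.12], [-61.27, 80.66], [-181.25, 117.63], [-171.15, -9.14], [-177.46, 177.46]. Speed limits (degrees/s): [159.86, 159.86, 180, 180, 180, 180].

## Interface

Orientations are given as a 3x3 rotation matrix whose columns are the frame's x, y, z axes.
In Python, from station import sense, capture, get_calibration, finish_job, search_frame, cut_out gives the robot as it stands.
- The arm moves only by the tool arm_command, never from a script. Its argument "rows" is a list of rows, each an object with "fingers": the opening in per cent of the stroke, from 0 (shut) to 100 (fully open); "travel": the shift along the tool's x, y, z in cm, a list of three; "roll": the turn about the tool's z in degrees. A call has 1 to 10 rows; each row is the pose to reach, as a shift and turn from the pose commanded when the call began, along the tool's axes at that moment; what a row does not reach only later rows make up. A row lasts 1/10 s, in which the tool goes at most 50 mm and 8.59 degrees, less where a joint would pass 70% of its speed; a pose out of reach is approached as far as the arm can. A call with a gripper value outside its range is refused whole. The fingers move at their own pace and stop on an object; the grip force is fixed at half the most. Time passes only in rows, so rows that repeat a pose let the fingers close. It gives the time, the measured TCP pose, the force and the opening at its end, in the units of the state.
- sense(): the state, without advancing time (a new reading comes with each control period).
- capture(name): name is "scene" or "top" or "wrist"; returns (picture, depth): 400x640x3 uint8, red, green, blue; 400x640 float32, m along the optical axis (not along the pixel's ray), 0 where there is no reading.
- get_calibration(name): a dict with "fov_y" (degrees; the focal length in pixels is half the picture's height over the tangent of half this angle, whatever the lens; pixels are square), "cx", "cy" (the principal point, pixels), "origin" and "attitude" of the camera in the world; the wrist camera has in their place "mount" (4x4, takes a point from camera to tool coordinates, whose origin is the TCP and whose axes are the flange's). Camera axes: x right, y down, z forward; pixel columns grow to the right and rows downward; lengths in m; the calibration is good to about 2 mm. The wrist camera is an equidistant fisheye: a pixel r from the principal point sees the ray r / f radians off the axis. A picture is of the moment at which its call begins: read the wrist's pose just before it. get_calibration takes no time and is no camera call.
- finish_job(): hands the job in, once; it reports no verdict.
Trained networks look in the newest picture that a camera, given by its name, has taken for a name from the list of things; names that differ only in an ending like _2 or _b are one class to them, and where a whole thing is asked for, a point or a joint stands for the part that bears it (a point fixed in the world has none). Each returns a list of dicts, best first, with "p" (0 to 1); they miss things now and then, are a little off and sometimes report something else, mostly with a low value. They report only what shows in the picture. A call takes as long as a camera call. They do not tell look-alikes from the thing itself.
- search_frame(camera, label): "position" ([x, y, z] in m, in world coordinates, good to about 4 mm: the middle of the surface that is visible of it).
- cut_out(camera, label): "mask" (400x640 bool, what is visible of it).
The state is a dict: "time_s": time; "joints": joint angles; "joint_velocities": joint speeds; "effort": joint torques, N m; "tcp_pos": TCP position; "ee_rot": TCP orientation; "wrist_force": force on the tool from outside, world axes, zero at the start; "moment": the same for the moment, N m; "gripper_width": opening from 0.0 (shut) to 1.0 (fully open).
Only numpy, scipy, OpenCV 4.12 (cv2) and the standard library are available. Lean on these libraries where they do the work, as an engineer would, in place of code of your own. Each camera call takes 0.05 s, during which the arm holds its last target. There are 200 camera calls.

## Task

Get the longest of the three hanging handle blanks set up in the bench vice for shaping its butt end: first slide the vice's moving jaw fully back against its rear stop, then lift that blank up and off its hook and stand it on the vice bed between the jaws, slot end up and centred across the jaws, and only then slide the jaw forward until the blank's two broad faces are held snugly and squarely between the jaws. Never let the blank tip over, and leave the other two blanks on their hooks and everything else on the bench where it is.

Things in the scene. Friction and masses are not known exactly. Their poses are not given: they have to be found in the camera images.
- long_blank: longest hanging blank: dark hardwood bar 28 (x, thickness) x 45 (y, width) x 150 mm (z), about 150 g. Origin: centre of its lower end, z up its length. A slot 18 mm wide, 30 mm tall goes through its thickness near the top, with 20 mm of wood above. It hangs by this slot on one of the rack's three hooks (the blanks in any order), broad faces across the hook
- mid_blank: another hanging blank of the same section and slot, 118 mm long; leave alone. Origin at the centre of its lower end
- short_blank: another hanging blank of the same section and slot, 100 mm long; leave alone. Origin at the centre of its lower end
- rack: fixed wooden frame 360 mm wide (y), 230 mm high. Origin under its foot (60 mm deep). Posts at y = +-165 mm; top rail x = -10 to 10 mm, top z = 228 mm. Level 7 mm wire hooks at y = -100, 0, 100 mm, z = 215 mm run to -x; the upturned tips end at x = -84 mm, 13 mm above the wire's axis. To come off, a blank is lifted 10 to 22 mm, then drawn out along -x past the tip
- vice: fixed grey sliding-jaw vice. Origin under it, x along its slide towards the fixed jaw. Base x = -165 to 125 mm, 100 mm wide; bed top z = 20 mm. Fixed jaw 90 mm wide, face at x = 65 mm, top z = 85 mm. Moving jaw 88 mm wide, face at x = -25 mm + joint value, top z = 84 mm; its carriage (70 mm wide, top z = 48 mm) reaches 126 mm behind the face
- vice_seat (a point): point on the vice bed (z = 20 mm) at the foot of the fixed jaw's face, midway across the jaws
- jaw (a joint): travel of the moving jaw in m: 0 = fully back on the rear stop (90 mm gap between the jaw faces); grows towards the fixed jaw; gap = 0.090 - value. Stiff, needs about 4 N, and stays where it is left. It starts too far forward for a blank to fit
- jaw_grip (a point): centre of the top of the moving jaw's black grip, an upright handle 36 (along the slide) x 22 (across) x 52 mm tall on the rear of the carriage, 100 mm behind the jaw face. Moves with the jaw; top at z = 100 mm
- big_jar: brown jar, 90 mm diameter, 190 mm tall; bystander, origin under its centre
- glue_tube: yellow glue tube lying flat, 100 x 34 x 16 mm; bystander, origin under its middle
- spring_clamp: black spring clamp lying flat, about 120 x 70 x 20 mm; bystander, origin under its middle
- scissors: scissors with blue loops lying flat, about 170 x 72 x 12 mm; bystander, origin under the pivot region
- offcut: pale wood offcut 110 x 40 x 30 mm; bystander, origin under its centre
There are look-alikes about, which are no part of the job. What is shaped like the long_blank but purple or red is not meant.

How it is judged (in metres and radians):
On the way, in this order (a step that is already met when the one before it is completed fails the run):
1. the moving jaw is slid fully back to its rear stop (within 6 mm) while the long blank still hangs (value of joint jaw below 0.006 m and distance of long_blank from where it was at the start of the episode below 0.03 m), for 0.2 s.
2. the long blank stands on the vice bed between the jaws, slot end up, with the jaw still open (moved no more than 30 mm from its stop) (value of joint jaw below 0.03 m and angle between long_blank's own z axis and vertical below 0.15 rad and x of long_blank in the frame of vice between -0.02 and 0.06 m and y of long_blank in the frame of vice between -0.018 and 0.018 m and z of long_blank in the frame of vice between 0.015 and 0.027 m), for 0.2 s.
At the end, for the whole second after the job is handed in: the long blank stands released and at rest on the vice bed, slot end up, upright within 0.06 rad, square to the jaws within 0.08 rad, centred across them within 18 mm and against the fixed jaw within 5 mm, with the moving jaw closed on it (joint 0.0585 to 0.0655) (value of joint jaw between 0.0585 and 0.0655 m and angle between long_blank's own z axis and vertical below 0.06 rad and angle between the x axis of long_blank and the x axis of vice, either way round below 0.08 rad and linear speed of long_blank below 0.02 m/s and x of long_blank in the frame of vice between 0.046 and 0.056 m and y of long_blank in the frame of vice between -0.018 and 0.018 m and z of long_blank in the frame of vice between 0.015 and 0.027 m); the robot touches nothing.
It fails at once if the long blank tips over (more than 0.6 rad) (angle between long_blank's own z axis and vertical above 0.6 rad).
It fails at once if another hanging blank is displaced by more than 30 mm (distance of any of mid_blank, short_blank from where it was at the start of the episode above 0.03 m).
It fails at once if a bystander is displaced by more than 30 mm (distance of any of big_jar, glue_tube, spring_clamp, scissors, offcut from where it was at the start of the episode above 0.03 m).
It also fails if it takes over 72 s, if anything falls off the work surface, if the arm or the gripper's body presses on something with over 40 N, if the wrist force passes 120 N, or if a joint passes its speed limit or range.

## Working session

There is one attempt and no reset: what is moved stays moved. The work goes in short steps, Python scripts to look and compute and a tool call to move; the robot and the scene stay as the last step left them, time stands still between calls to the robot, and variables do not carry over. Pictures are saved under pics/ and viewed, about 8 in all and at most 12, crops included, and the job is handed in when it is done.

Besides the shell and the picture viewer there is one more tool, called after ">>>" by a JSON object that holds its "name" and its "arguments". arm_command: Moves the arm, as the interface text tells. Its arguments: {"type":"object","properties":{"rows":{"type":"array","items":{"type":"object","properties":{"fingers":{"type":"number"},"travel":{"type":"array","items":{"type":"number"}},"roll":{"type":"number"}}}}},"required":["rows"]}

```bash
mkdir -p pics; cat > h.py <<'E'
import numpy as np, cv2
from station import *
def snap(cam,fn=None):
    p,d=capture(cam)
    if fn: cv2.imwrite('pics/'+fn,p[:,:,::-1])
    return p,d
def cloud(cam,d):
    c=get_calibration(cam); f=200/np.tan(np.radians(c['fov_y'])/2)
    v,u=np.mgrid[0:400,0:640]
    P=np.stack([(u-c['cx'])/f*d,(v-c['cy'])/f*d,d],-1)
    return P@np.array(c['attitude']).T+np.array(c['origin'])
E
python3 - <<'E'
from h import *
s=sense();print({k:np.round(v,3).tolist() for k,v in s.items()})
for c in('scene','top'):
    p,d=snap(c,c+'1.png');print(c,get_calibration(c))
    for l in('long_blank','mid_blank','short_blank','rack','vice','jaw_grip','big_jar','offcut'):
        print(l,[(np.round(r['position'],3).tolist(),round(r['p'],2)) for r in search_frame(c,l)][:4])
E
```

```text
{'time_s': 0.0, 'joints': [87.751, 22.092, 0.382, -0.028, -68.412, -14.818], 'joint_velocities': [-0.018, 0.01, 0.077, -0.037, 0.048, 0.047], 'effort': [-0.0, -39.066, 18.741, 4.22, 0.011, -0.0], 'tcp_pos': [0.183, 0.597, 0.232], 'ee_rot': [[0.956, -0.294, -0.001], [-0.294, -0.956, -0.002], [0.0, 0.002, -1.0]], 'wrist_force': [0.062, -0.607, -0.49], 'moment': [0.022, 0.022, -0.004], 'gripper_width': 1.002}
scene {'fov_y': 48.235144757388625, 'cx': 319.53324368123145, 'cy': 201.9821958524387, 'origin': array([ 1.10946469, -0.53607032,  0.65302607]), 'attitude': array([[ 0.6871504 ,  0.4120323 , -0.5983759 ],
       [ 0.72650226, -0.39461512,  0.56255966],
       [-0.00433543, -0.82128453, -0.57050234]])}
long_blank [([0.551, 0.316, 0.153], 0.88), ([0.684, 0.288, 0.088], 0.7), ([0.419, 0.326, 0.124], 0.59)]
mid_blank []
short_blank [([0.543, 0.225, 0.217], 0.72)]
rack []
vice [([0.617, -0.302, 0.042], 0.58)]
jaw_grip [([0.581, -0.301, 0.068], 0.81)]
big_jar [([0.763, -0.031, 0.155], 0.58)]
offcut [([0.659, -0.372, 0.03], 0.73)]
top {'fov_y': 47.2572671841459, 'cx': 320.55063942286705, 'cy': 197.64159711688893, 'origin': array([0.32081194, 0.01056725, 1.37774289]), 'attitude': array([[-9.61264830e-04, -9.82027161e-01,  1.88737203e-01],
       [-9.99999531e-01,  9.65969979e-04, -6.70542083e-05],
       [-1.16465419e-04, -1.88737179e-01, -9.82027629e-01]])}
long_blank [([0.396, 0.317, 0.139], 0.93), ([0.534, 0.326, 0.219], 0.87), ([0.67, 0.295, 0.133], 0.7)]
mid_blank [([0.525, 0.137, 0.239], 0.62)]
short_blank [([0.527, 0.23, 0.238], 0.82), ([0.577, -0.282, 0.053], 0.61)]
rack [([0.577, 0.222, 0.206], 0.66)]
vice [([0.551, -0.286, 0.04], 0.93)]
jaw_grip [([0.579, -0.286, 0.053], 0.97)]
big_jar [([0.725, -0.008, 0.184], 0.79), ([0.384, -0.018, 0.019], 0.35)]
offcut [([0.643, -0.368, 0.029], 0.81)]
```

View pics/scene1.png

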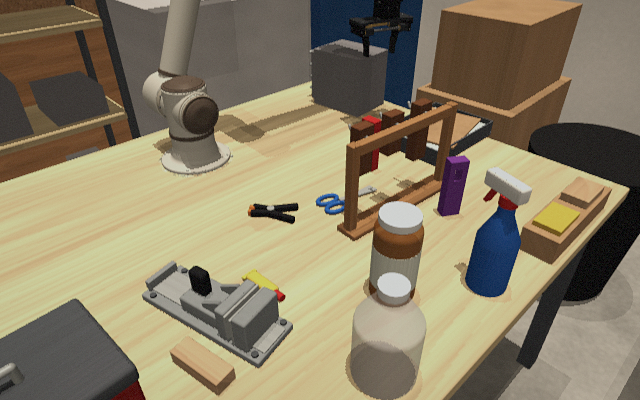

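View pics/top1.png

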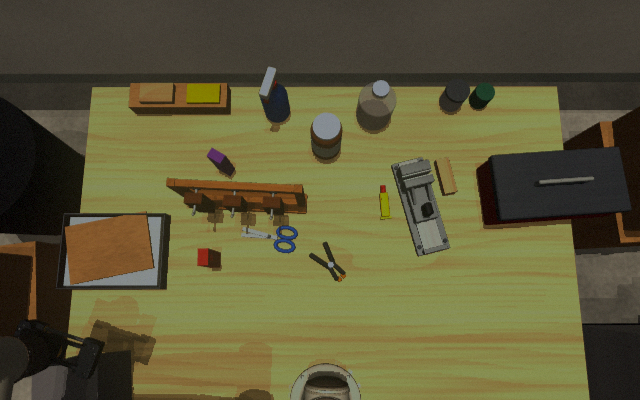

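The top view shows the rack at (240,195) with three brown blanks at about (195,200), (233,202) and (272,203). A red look-alike stands at (205,257) and a purple one at (220,160). The vice is at (420,205), with its fixed jaw at the far +x end. In the scene view the brown blank at (418,130) seems to hang lowest. I'll measure it and confirm in a crop.

```bash
python3 - <<'E'
from h import *
p,d=snap('scene');P=cloud('scene',d)
cv2.imwrite('pics/crop.png',cv2.resize(p[80:250,300:500,::-1],None,fx=4,fy=3.5,interpolation=2))
hsv=cv2.cvtColor(p,cv2.COLOR_RGB2HSV)
for n in('long_blank','short_blank'):
    for m in cut_out('scene',n):
        q=P[m['mask']];print(n,round(m['p'],2),np.round(np.percentile(q,[2,50,98],axis=0),3).tolist(),p[m['mask']].mean(0).round())
p,d=snap('top');T=cloud('top',d)
for n in('long_blank','mid_blank','short_blank','rack','jaw_grip','vice','big_jar','scissors','spring_clamp','glue_tube','offcut'):
    for m in cut_out('top',n)[:3]:
        k=m['mask'];q=T[k];print(n,round(m['p'],2),np.round(np.percentile(q,[2,50,98],axis=0),3).tolist(),p[k].mean(0).round())
# vice geometry
m=cut_out('top','vice')[0]['mask'];q=T[m]
for lo,hi in((.01,.03),(.04,.055),(.07,.09),(.092,.11)):
    s=q[(q[:,2]>lo)&(q[:,2]<hi)]
    if len(s)>5:
        r=cv2.minAreaRect((s[:,:2]*1000).astype(np.float32));print('vice',lo,len(s),r, np.median(s[:,2]))
R=T.reshape(-1,3);s=R[(R[:,2]>.222)&(R[:,2]<.234)&(R[:,0]>.5)&(R[:,0]<.68)&(R[:,1]>0.02)&(R[:,1]<.45)]
print('rail',len(s),cv2.minAreaRect((s[:,:2]*1000).astype(np.float32)))
s=R[(R[:,2]>.235)&(R[:,2]<.27)&(R[:,0]>.45)&(R[:,0]<.62)&(R[:,1]>0.02)&(R[:,1]<.45)]
for y in(.137,.23,.326):
    t=s[abs(s[:,1]-y)<.045]
    if len(t)>3:print('blanktop',y,len(t),cv2.minAreaRect((t[:,:2]*1000).astype(np.float32)),np.median(t[:,2]))
E
```

```text
long_blank 0.86 [[0.524, 0.312, 0.093], [0.55, 0.321, 0.155], [0.555, 0.359, 0.242]] [61. 37. 23.]
long_blank 0.71 [[0.378, 0.314, 0.005], [0.416, 0.328, 0.129], [0.42, 0.342, 0.154]] [129.  32.  28.]
long_blank 0.65 [[0.653, 0.279, 0.005], [0.681, 0.294, 0.089], [0.699, 0.321, 0.153]] [68. 34. 74.]
short_blank 0.68 [[0.423, 0.086, 0.006], [0.464, 0.126, 0.012], [0.494, 0.244, 0.015]] [ 84. 114. 152.]
short_blank 0.6 [[0.416, 0.213, 0.061], [0.542, 0.225, 0.218], [0.548, 0.34, 0.242]] [70. 44. 28.]
long_blank 0.94 [[0.526, 0.312, 0.095], [0.534, 0.324, 0.216], [0.552, 0.355, 0.242]] [54. 38. 19.]
long_blank 0.93 [[0.655, 0.276, 0.009], [0.671, 0.293, 0.13], [0.696, 0.326, 0.155]] [62. 41. 56.]
long_blank 0.72 [[0.375, 0.311, 0.001], [0.393, 0.315, 0.135], [0.417, 0.344, 0.154]] [91. 38. 21.]
mid_blank 0.89 [[0.513, 0.113, 0.011], [0.527, 0.134, 0.225], [0.591, 0.188, 0.241]] [69. 46. 23.]
mid_blank 0.43 [[0.594, -0.395, 0.002], [0.644, -0.366, 0.029], [0.699, -0.343, 0.036]] [118. 101.  55.]
short_blank 0.91 [[0.519, 0.213, 0.012], [0.531, 0.232, 0.235], [0.584, 0.258, 0.242]] [63. 4
[... 1174 characters left out ...]
, 13.54480266571045) 0.08336292946142854
vice 0.092 94 ((536.8445434570312, -295.5343933105469), (34.92167282104492, 22.22723960876465), 16.21550750732422) 0.0990664278970178
rail 1185 ((540.7130737304688, 235.40667724609375), (351.65185546875, 90.99996185302734), 87.09839630126953)
blanktop 0.137 184 ((529.7410888671875, 136.09005737304688), (45.768646240234375, 28.4449462890625), 87.74777221679688) 0.23843573581595512
blanktop 0.23 191 ((533.4364013671875, 236.15440368652344), (45.36032485961914, 28.58636474609375), 87.45796203613281) 0.23834444410526023
blanktop 0.326 187 ((540.6060180664062, 335.3529357910156), (45.24281692504883, 28.155288696289062), 87.4568099975586) 0.2383283044216984
```

View pics/crop.png

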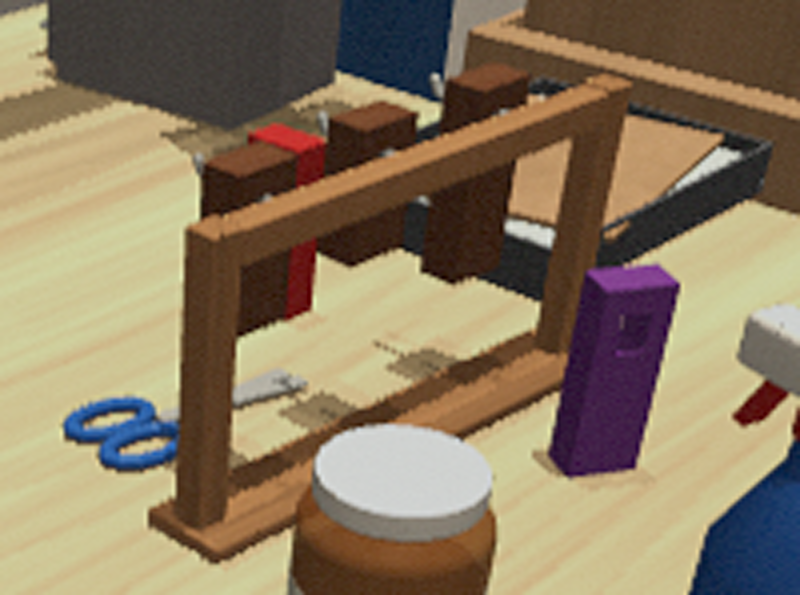

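Candidates for the long blank are the brown bars at scene (418,130), (393,125) and (360,130), with red and purple look-alikes at (370,140) and (455,185). The crop shows the far brown one hanging lowest, and its depth spans z 0.093 to 0.242 m, about 150 mm. So the target is at world (0.541, 0.335).

First I'll take the vice grip and slide the jaw back. The vice yaw is about 13.8°, its origin about (0.579, -0.285), and the jaw joint about 0.081.

```bash
cat >> h.py <<'E'
def go(x,y,z,ang):
    s=sense();R=np.array(s['ee_rot']);t=np.array(s['tcp_pos'])
    c=np.degrees(np.arctan2(R[1,0],R[0,0]))
    print('t',round(s['time_s'],2),'tcp',t.round(4),'ang',c.round(2),'F',np.round(s['wrist_force'],1),'j',np.round(s['joints'],0),'w',round(s['gripper_width'],3))
    print('travel cm',(R.T@(np.array([x,y,z])-t)*100).round(2),'roll',round((c-ang+180)%360-180,2))
E
python3 -c "
from h import *
go(.537,-.2955,.24,-166.2)"
```

```text
t 1.7 tcp [0.1833 0.5975 0.2336] ang -17.06 F [-0.3  0.7 -0.3] j [ 88.  22.   0.   0. -68. -15.] w 0.999
travel cm [60.01 74.99 -0.65] roll 149.14
```

>>> {"name": "arm_command", "arguments": {"rows": [{"fingers":100,"travel":[30,37.5,-4],"roll":75},{"fingers":100,"travel":[30,37.5,-4],"roll":75},{"fingers":100,"travel":[30,37.5,-4],"roll":75},{"fingers":100,"travel":[30,37.5,-4],"roll":75},{"fingers":100,"travel":[30,37.5,-4],"roll":75},{"fingers":100,"travel":[30,37.5,-4],"roll":75},{"fingers":100,"travel":[30,37.5,-4],"roll":75},{"fingers":100,"travel":[30,37.5,-4],"roll":75},{"fingers":100,"travel":[30,37.5,-4],"roll":75},{"fingers":100,"travel":[30,37.5,-4],"roll":75}]}}

```text
time_s: 2.7
tcp_pos: [0.3604, 0.1484, 0.2743]
ee_rot: [[-0.039, -0.999, 0.001], [-0.999, 0.039, 0.001], [-0.001, -0.001, -1.0]]
wrist_force: [0.0, -0.8, 0.1]
gripper_width: 1.002
```

```bash
python3 -c "
from h import *
go(.537,-.2955,.2,-166.2)"
```

```text
t 2.7 tcp [0.3604 0.1484 0.2743] ang -92.25 F [ 0.  -0.8  0.1] j [ 47.  -4. -25.   0. -68. -49.] w 1.002
travel cm [ 43.67 -19.38   7.41] roll 73.95
```

>>> {"name": "arm_command", "arguments": {"rows": [{"fingers":70,"travel":[43.7,-19.4,7.4],"roll":74},{"fingers":70,"travel":[43.7,-19.4,7.4],"roll":74},{"fingers":70,"travel":[43.7,-19.4,7.4],"roll":74},{"fingers":70,"travel":[43.7,-19.4,7.4],"roll":74},{"fingers":70,"travel":[43.7,-19.4,7.4],"roll":74},{"fingers":70,"travel":[43.7,-19.4,7.4],"roll":74},{"fingers":70,"travel":[43.7,-19.4,7.4],"roll":74},{"fingers":70,"travel":[43.7,-19.4,7.4],"roll":74},{"fingers":70,"travel":[43.7,-19.4,7.4],"roll":74},{"fingers":70,"travel":[43.7,-19.4,7.4],"roll":74}]}}

```text
time_s: 3.7
tcp_pos: [0.5387, -0.2957, 0.1985]
ee_rot: [[-0.971, -0.237, -0.001], [-0.237, 0.971, -0.0], [0.001, 0.0, -1.0]]
wrist_force: [1.0, 1.5, 0.7]
gripper_width: 0.698
```

```bash
python3 -c "
from h import *
go(.537,-.2955,.07,-166.2)
snap('wrist','w1.png')"
```

```text
t 3.7 tcp [ 0.5387 -0.2957  0.1985] ang -166.27 F [1.  1.5 0.7] j [-14.  23.  -4.   0. -63. -63.] w 0.698
travel cm [ 0.15  0.06 12.85] roll -0.07
```

View pics/w1.png

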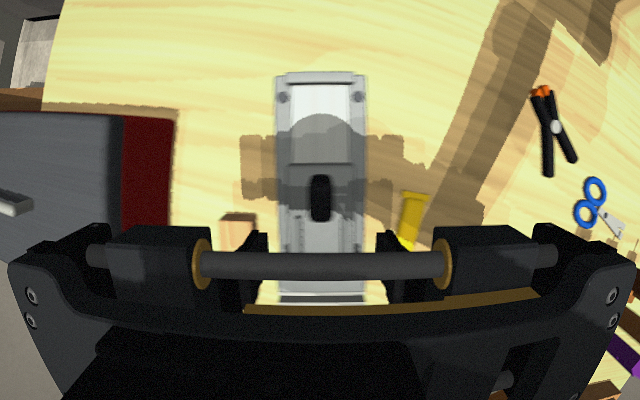

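The wrist view shows the black grip at (320,197), centred between the fingers at columns 255 and 385. Going down on it.

>>> {"name": "arm_command", "arguments": {"rows": [{"fingers":70,"travel":[0.15,0,5],"roll":0},{"fingers":70,"travel":[0.15,0,10],"roll":0},{"fingers":70,"travel":[0.15,0,12.8],"roll":0},{"fingers":70,"travel":[0.15,0,12.8],"roll":0},{"fingers":15,"travel":[0.15,0,12.8],"roll":0},{"fingers":15,"travel":[0.15,0,12.8],"roll":0},{"fingers":15,"travel":[0.15,0,12.8],"roll":0},{"fingers":15,"travel":[0.15,0,12.8],"roll":0},{"fingers":15,"travel":[0.15,0,12.8],"roll":0},{"fingers":15,"travel":[0.15,0,12.8],"roll":0}]}}

```text
time_s: 4.75
tcp_pos: [0.5375, -0.2945, 0.0723]
ee_rot: [[-0.97, -0.242, 0.002], [-0.242, 0.97, -0.003], [-0.001, -0.003, -1.0]]
wrist_force: [-0.4, -1.2, 5.1]
gripper_width: 0.254
```

>>> {"name": "arm_command", "arguments": {"rows": [{"fingers":15,"travel":[1,0,0],"roll":0},{"fingers":15,"travel":[2.5,0,0],"roll":0},{"fingers":15,"travel":[4,0,0],"roll":0},{"fingers":15,"travel":[5.5,0,0],"roll":0},{"fingers":15,"travel":[7,0,0],"roll":0},{"fingers":15,"travel":[7.5,0,0],"roll":0},{"fingers":15,"travel":[7.8,0,0],"roll":0},{"fingers":15,"travel":[8,0,0],"roll":0},{"fingers":15,"travel":[8,0,0],"roll":0}]}}

```text
time_s: 5.65
tcp_pos: [0.4615, -0.3137, 0.0723]
ee_rot: [[-0.97, -0.242, 0.005], [-0.242, 0.97, -0.003], [-0.005, -0.004, -1.0]]
wrist_force: [3.6, -4.2, -2.2]
gripper_width: 0.252
```

```bash
python3 -c "
from h import *
go(.4579,-.3152,.07,-166.2)"
```

```text
t 5.65 tcp [ 0.4615 -0.3137  0.0723] ang -166.01 F [ 3.6 -4.2 -2.2] j [-18.  25. -21.   0. -44. -59.] w 0.252
travel cm [ 0.39 -0.06  0.23] roll 0.19
```

>>> {"name": "arm_command", "arguments": {"rows": [{"fingers":15,"travel":[0.2,0,0],"roll":0},{"fingers":15,"travel":[0.4,0,0],"roll":0},{"fingers":15,"travel":[0.4,0,0],"roll":0}]}}

```text
time_s: 5.95
tcp_pos: [0.4585, -0.3145, 0.0723]
ee_rot: [[-0.97, -0.242, 0.007], [-0.242, 0.97, -0.003], [-0.006, -0.005, -1.0]]
wrist_force: [6.2, -3.1, -3.5]
gripper_width: 0.25
```

```bash
python3 -c "
from h import *
go(.4579,-.3152,.07,-166.2)"
```

```text
t 5.95 tcp [ 0.4585 -0.3145  0.0723] ang -166.0 F [ 6.2 -3.1 -3.5] j [-18.  25. -21.   0. -43. -58.] w 0.25
travel cm [ 0.08 -0.05  0.23] roll 0.2
```

>>> {"name": "arm_command", "arguments": {"rows": [{"fingers":15,"travel":[0.3,0,0],"roll":0},{"fingers":15,"travel":[0.5,0,0],"roll":0},{"fingers":15,"travel":[0.5,0,0],"roll":0}]}}

```text
time_s: 6.25
tcp_pos: [0.4583, -0.3146, 0.0724]
ee_rot: [[-0.97, -0.243, 0.016], [-0.243, 0.97, -0.003], [-0.015, -0.007, -1.0]]
wrist_force: [16.7, 4.6, -9.2]
gripper_width: 0.252
```

```bash
python3 -c "
from h import *
go(.4579,-.3152,.07,-166.2)"
```

```text
t 6.25 tcp [ 0.4583 -0.3146  0.0724] ang -165.95 F [16.7  4.6 -9.2] j [-18.  25. -22.  -0. -43. -58.] w 0.252
travel cm [ 0.06 -0.04  0.24] roll 0.25
```

The jaw is hard against the rear stop: it stalled after 82 mm of travel with 17 N. I'll relax, release and lift.

>>> {"name": "arm_command", "arguments": {"rows": [{"fingers":15,"travel":[-0.5,0,0],"roll":0},{"fingers":60,"travel":[-0.5,0,0],"roll":0},{"fingers":60,"travel":[-0.5,0,0],"roll":0},{"fingers":60,"travel":[-0.5,0,0],"roll":0},{"fingers":60,"travel":[-0.5,0,-3],"roll":0},{"fingers":90,"travel":[-0.5,0,-8],"roll":0},{"fingers":90,"travel":[-0.5,0,-13],"roll":0},{"fingers":90,"travel":[-0.5,0,-18],"roll":0},{"fingers":90,"travel":[-0.5,0,-23],"roll":0},{"fingers":90,"travel":[-0.5,0,-23],"roll":0}]}}

```text
time_s: 7.25
tcp_pos: [0.4577, -0.3151, 0.3102]
ee_rot: [[-0.97, -0.241, 0.015], [-0.241, 0.97, -0.008], [-0.012, -0.011, -1.0]]
wrist_force: [0.6, 0.4, -0.8]
gripper_width: 0.882
```

```bash
python3 - <<'E'
from h import *
go(.5,.3354,.30,-182.7)
p,d=snap('top');T=cloud('top',d);R=T.reshape(-1,3)
for m in cut_out('top','vice')[:1]:
    q=T[m['mask']]
    for lo,hi in((.01,.03),(.075,.09),(.092,.11)):
        s=q[(q[:,2]>lo)&(q[:,2]<hi)]
        if len(s)>5:print('vice',lo,len(s),cv2.minAreaRect((s[:,:2]*1000).astype(np.float32)))
    a=np.radians(13.8);L=(q[:,:2]-[.5793,-.2853])@np.array([[np.cos(a),-np.sin(a)],[np.sin(a),np.cos(a)]])
    s=L[(q[:,2]>.075)&(q[:,2]<.092)];print(np.histogram(s[:,0],bins=np.arange(-.16,.14,.01)),np.percentile(s[s[:,0]>.03],[1,50,99],axis=0))
for y in(.137,.236,.335):
    s=R[(R[:,2]>.235)&(R[:,2]<.27)&(R[:,0]>.45)&(R[:,0]<.62)&(abs(R[:,1]-y)<.04)]
    if len(s)>3:print(y,len(s),cv2.minAreaRect((s[:,:2]*1000).astype(np.float32)))
E
```

```text
t 7.25 tcp [ 0.4577 -0.3151  0.3102] ang -166.02 F [ 0.6  0.4 -0.8] j [-18.  12.  -3.   0. -74. -58.] w 0.882
travel cm [-19.8   62.12   0.58] roll 16.68
0.137 186 ((529.3240966796875, 136.02268981933594), (44.84415054321289, 28.52481460571289), 85.46312713623047)
0.236 188 ((533.3383178710938, 235.93228149414062), (45.14026641845703, 28.503690719604492), 86.48236083984375)
0.335 189 ((540.1226806640625, 335.390625), (45.77779769897461, 28.403406143188477), 85.10641479492188)
```

>>> {"name": "arm_command", "arguments": {"rows": [{"fingers":90,"travel":[-20,62,1],"roll":17},{"fingers":90,"travel":[-20,62,1],"roll":17},{"fingers":90,"travel":[-20,62,1],"roll":17},{"fingers":90,"travel":[-20,62,1],"roll":17},{"fingers":90,"travel":[-20,62,1],"roll":17},{"fingers":90,"travel":[-20,62,1],"roll":17},{"fingers":90,"travel":[-20,62,1],"roll":17},{"fingers":90,"travel":[-20,62,1],"roll":17},{"fingers":90,"travel":[-20,62,1],"roll":17},{"fingers":90,"travel":[-20,62,1],"roll":17}]}}

```text
time_s: 8.35
tcp_pos: [0.4877, 0.176, 0.2921]
ee_rot: [[-0.999, 0.053, -0.003], [0.053, 0.999, -0.002], [0.003, -0.002, -1.0]]
wrist_force: [0.2, -0.4, 0.2]
gripper_width: 0.898
```

>>> {"name": "arm_command", "arguments": {"rows": [{"fingers":90,"travel":[0,0,0],"roll":0}]}}

```text
time_s: 8.45
tcp_pos: [0.4883, 0.1788, 0.2911]
ee_rot: [[-0.999, 0.048, -0.004], [0.048, 0.999, -0.002], [0.004, -0.002, -1.0]]
wrist_force: [-0.9, -0.4, -0.6]
gripper_width: 0.9
```

```bash
python3 - <<'E'
from h import *
go(.5,.3354,.30,-183.1)
print(np.round(sense()['ee_rot'],3))
p,d=snap('top');T=cloud('top',d)
for m in cut_out('top','vice')[:1]:
    q=T[m['mask']]
    for lo,hi in((.01,.03),(.075,.09),(.092,.11)):
        s=q[(q[:,2]>lo)&(q[:,2]<hi)]
        if len(s)>5:print('vice',lo,len(s),cv2.minAreaRect((s[:,:2]*1000).astype(np.float32)))
    a=np.radians(13.8);L=(q[:,:2]-[.5793,-.2853])@np.array([[np.cos(a),-np.sin(a)],[np.sin(a),np.cos(a)]])
    s=L[(q[:,2]>.079)&(q[:,2]<.09)]
    for t in(s[s[:,0]>.03],s[s[:,0]<.03]):
        print(np.percentile(t,[2,50,98],axis=0).round(4).tolist(),cv2.minAreaRect((t*1000).astype(np.float32)))
E
```

```text
t 8.45 tcp [0.4883 0.1788 0.2911] ang 177.25 F [-0.9 -0.4 -0.6] j [  38.   10.   -8.   -0.  -72. -131.] w 0.9
travel cm [-0.41 15.7  -0.92] roll 0.35
[[-0.999  0.048 -0.004]
 [ 0.048  0.999 -0.002]
 [ 0.004 -0.002 -1.   ]]
vice 0.01 1425 ((559.580322265625, -290.04937744140625), (289.1059875488281, 101.08737182617188), 14.140174865722656)
vice 0.075 655 ((559.5291137695312, -291.4935607910156), (237.9600830078125, 91.16264343261719), 14.982320785522461)
vice 0.092 96 ((546.7431030273438, -286.7605895996094), (220.56570434570312, 22.323894500732422), 17.92105484008789)
[[0.0652, -0.0419], [0.0815, 0.0024], [0.0972, 0.0444]] ((81.0738525390625, 0.5722198486328125), (34.275936126708984, 90.58501434326172), 1.4153732061386108)
[[-0.1281, -0.0403], [-0.0396, 0.0006], [-0.0255, 0.0413]] ((-82.35517883300781, -0.3291893005371094), (114.8827133178711, 87.51589965820312), 0.5329186916351318)
```

>>> {"name": "arm_command", "arguments": {"rows": [{"fingers":80,"travel":[-4.4,15.9,0],"roll":0.3},{"fingers":80,"travel":[-4.4,15.9,0],"roll":0.3},{"fingers":80,"travel":[-4.4,15.9,0],"roll":0.3},{"fingers":80,"travel":[-4.4,15.9,0],"roll":0.3},{"fingers":80,"travel":[-4.4,15.9,0],"roll":0.3},{"fingers":80,"travel":[-4.4,15.9,0],"roll":0.3}]}}

```text
time_s: 9.15
tcp_pos: [0.5413, 0.3293, 0.293]
ee_rot: [[-0.998, 0.06, -0.002], [0.06, 0.998, -0.002], [0.002, -0.002, -1.0]]
wrist_force: [-1.0, -0.6, 0.1]
gripper_width: 0.798
```

```bash
python3 - <<'E'
from h import *
go(.5405,.3354,.195,-183.1)
snap('wrist','w2.png')
E
```

```text
t 9.15 tcp [0.5413 0.3293 0.293 ] ang 176.56 F [-1.  -0.6  0.1] j [  46.   21.    8.   -0.  -77. -139.] w 0.798
travel cm [0.1  0.63 9.8 ] roll -0.34
```

View pics/w2.png

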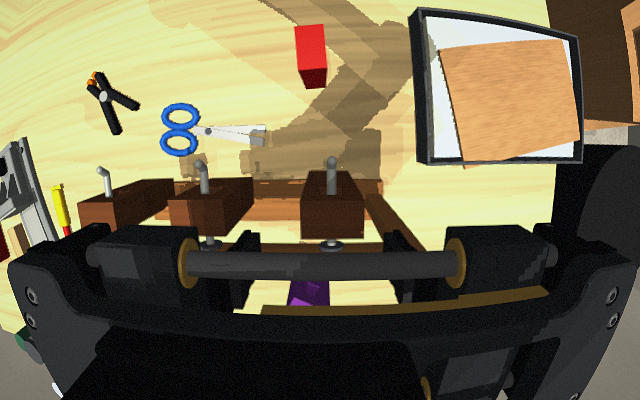

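The wrist view shows the long blank at (332,205), a little to the +y side of centre. That agrees with the 6 mm correction, which I'll apply while descending.

>>> {"name": "arm_command", "arguments": {"rows": [{"fingers":80,"travel":[0.1,0.6,0],"roll":-0.3},{"fingers":80,"travel":[0.1,0.6,3],"roll":-0.3},{"fingers":80,"travel":[0.1,0.6,3],"roll":-0.3}]}}

```text
time_s: 9.5
tcp_pos: [0.5389, 0.3351, 0.2608]
ee_rot: [[-0.998, 0.055, -0.006], [0.055, 0.998, -0.004], [0.006, -0.004, -1.0]]
wrist_force: [-1.0, 0.2, -1.0]
gripper_width: 0.798
```

```bash
python3 - <<'E'
from h import *
go(.5405,.3354,.195,-183.1)
E
```

```text
t 9.5 tcp [0.5389 0.3351 0.2608] ang 176.87 F [-1.   0.2 -1. ] j [  46.   22.    5.   -0.  -73. -140.] w 0.798
travel cm [-0.2   0.06  6.57] roll -0.03
```

>>> {"name": "arm_command", "arguments": {"rows": [{"fingers":80,"travel":[-0.1,0,3],"roll":0},{"fingers":80,"travel":[-0.1,0,6],"roll":0},{"fingers":80,"travel":[-0.1,0,6.5],"roll":0},{"fingers":80,"travel":[-0.1,0,6.5],"roll":0},{"fingers":40,"travel":[-0.1,0,6.5],"roll":0},{"fingers":40,"travel":[-0.1,0,6.5],"roll":0},{"fingers":40,"travel":[-0.1,0,6.5],"roll":0},{"fingers":40,"travel":[-0.1,0,6.5],"roll":0},{"fingers":40,"travel":[-0.1,0,6.5],"roll":0},{"fingers":40,"travel":[-0.1,0,6.5],"roll":0}]}}

```text
time_s: 10.5
tcp_pos: [0.542, 0.337, 0.1999]
ee_rot: [[-0.999, 0.053, 0.001], [0.053, 0.999, 0.0], [-0.001, 0.001, -1.0]]
wrist_force: [-0.2, -0.6, 3.1]
gripper_width: 0.514
```

```bash
python3 - <<'E'
from h import *
go(.5405,.3354,.195,-183.1);print(np.round(sense()['ee_rot'],3))
E
```

```text
t 10.5 tcp [0.542  0.337  0.1999] ang 176.95 F [-0.2 -0.6  3.1] j [  46.   25.   -0.    0.  -65. -139.] w 0.514
travel cm [ 0.14 -0.17  0.49] roll 0.05
[[-0.999  0.053  0.001]
 [ 0.053  0.999  0.   ]
 [-0.001  0.001 -1.   ]]
```

Grip width is 44.7 mm, so the blank is held. Lifting 16 mm.

>>> {"name": "arm_command", "arguments": {"rows": [{"fingers":40,"travel":[0,0,-0.8],"roll":0},{"fingers":40,"travel":[0,0,-1.6],"roll":0},{"fingers":40,"travel":[0,0,-1.6],"roll":0},{"fingers":40,"travel":[0,0,-1.6],"roll":0}]}}

```text
time_s: 10.9
tcp_pos: [0.5417, 0.3369, 0.215]
ee_rot: [[-0.999, 0.054, -0.0], [0.054, 0.999, 0.0], [0.0, 0.0, -1.0]]
wrist_force: [-0.9, -0.4, -1.4]
gripper_width: 0.515
```

```bash
python3 - <<'E'
from h import *
go(.5405,.3354,.195,-183.1)
p,d=snap('top');T=cloud('top',d).reshape(-1,3)
s=T[(T[:,2]>.23)&(T[:,2]<.275)&(T[:,0]>.45)&(T[:,0]<.6)&(abs(T[:,1]-.335)<.02)];print(len(s),np.median(s,axis=0) if len(s) else '')
p,d=snap('scene','s2.png');P=cloud('scene',d)
for m in cut_out('scene','long_blank')[:3]:
    q=P[m['mask']];print(round(m['p'],2),np.round(np.percentile(q,[2,50,98],axis=0),3).tolist())
E
```

```text
t 10.9 tcp [0.5417 0.3369 0.215 ] ang 176.93 F [-0.9 -0.4 -1.4] j [  46.   24.    1.   -0.  -67. -139.] w 0.515
travel cm [ 0.12 -0.16  2.  ] roll 0.03
0 
0.91 [[0.654, 0.279, 0.005], [0.681, 0.294, 0.088], [0.698, 0.319, 0.153]]
0.76 [[0.525, 0.313, 0.109], [0.551, 0.328, 0.153], [0.554, 0.359, 0.256]]
```

>>> {"name": "arm_command", "arguments": {"rows": [{"fingers":40,"travel":[1,0,0],"roll":0},{"fingers":40,"travel":[2.5,0,0],"roll":0},{"fingers":40,"travel":[4,0,0],"roll":0},{"fingers":40,"travel":[5.5,0,0],"roll":0},{"fingers":40,"travel":[7,0,0],"roll":0},{"fingers":40,"travel":[8.5,0,0],"roll":0},{"fingers":40,"travel":[8.5,0,0],"roll":0}]}}

```text
time_s: 11.75
tcp_pos: [0.4549, 0.3414, 0.2154]
ee_rot: [[-0.999, 0.052, -0.001], [0.052, 0.999, -0.0], [0.001, -0.0, -1.0]]
wrist_force: [0.9, 0.7, -2.0]
gripper_width: 0.515
```

```bash
python3 - <<'E'
from h import *
go(.48,.3354,.30,-183.1)
snap('wrist','w3.png')
E
```

```text
t 11.75 tcp [0.4549 0.3414 0.2154] ang 177.03 F [ 0.9  0.7 -2. ] j [  53.   17.   -9.   -0.  -63. -146.] w 0.515
travel cm [-2.53 -0.47 -8.47] roll 0.13
```

View pics/w3.png

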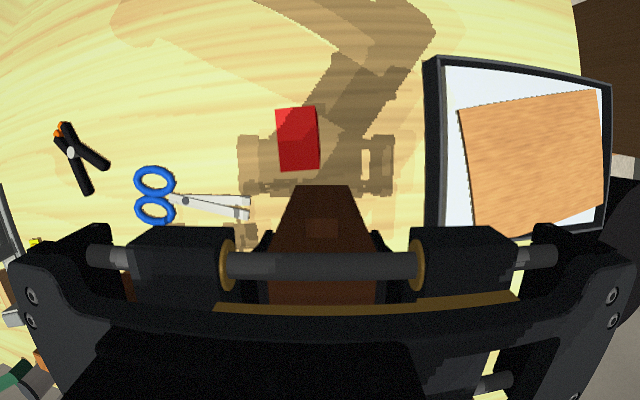

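The blank is off its hook and hanging upright in the gripper, with nothing touching. Lifting clear of the rack.

>>> {"name": "arm_command", "arguments": {"rows": [{"fingers":40,"travel":[0,0,-3],"roll":0},{"fingers":40,"travel":[0,0,-6],"roll":0},{"fingers":40,"travel":[0,0,-9],"roll":0},{"fingers":40,"travel":[0,0,-12],"roll":0},{"fingers":40,"travel":[0,0,-15],"roll":0},{"fingers":40,"travel":[0,0,-17],"roll":0},{"fingers":40,"travel":[0,0,-17],"roll":0},{"fingers":40,"travel":[0,0,-17],"roll":0}]}}

```text
time_s: 12.6
tcp_pos: [0.4568, 0.3414, 0.3842]
ee_rot: [[-0.999, 0.054, -0.001], [0.054, 0.999, -0.0], [0.001, -0.0, -1.0]]
wrist_force: [-0.7, -0.3, -3.2]
gripper_width: 0.518
```

```bash
python3 - <<'E'
from h import *
go(.6256,-.2736,.38,-166)
E
```

```text
t 12.6 tcp [0.4568 0.3414 0.3842] ang 176.92 F [-0.7 -0.3 -3.2] j [  53.   13.    9.   -0.  -86. -146.] w 0.518
travel cm [-20.16 -60.5    0.4 ] roll -17.08
```

>>> {"name": "arm_command", "arguments": {"rows": [{"fingers":40,"travel":[-0.7,-2,0],"roll":-0.6},{"fingers":40,"travel":[-2,-6,0],"roll":-1.7},{"fingers":40,"travel":[-3.3,-10,0],"roll":-2.8},{"fingers":40,"travel":[-4.7,-14,0],"roll":-4},{"fingers":40,"travel":[-6,-18,0],"roll":-5},{"fingers":40,"travel":[-7.3,-22,0],"roll":-6.2},{"fingers":40,"travel":[-8.7,-26,0],"roll":-7.3},{"fingers":40,"travel":[-10,-30,0],"roll":-8.5},{"fingers":40,"travel":[-11.3,-34,0],"roll":-9.6},{"fingers":40,"travel":[-12.7,-38,0],"roll":-10.7}]}}

```text
time_s: 13.6
tcp_pos: [0.563, -0.0465, 0.3828]
ee_rot: [[-0.991, -0.134, -0.004], [-0.134, 0.991, -0.0], [0.004, 0.0, -1.0]]
wrist_force: [1.4, 0.0, -2.0]
gripper_width: 0.516
```

```bash
python3 - <<'E'
from h import *
go(.6256,-.2736,.30,-166)
E
```

```text
t 13.6 tcp [ 0.563  -0.0465  0.3828] ang -172.32 F [ 1.4  0.  -2. ] j [ 12.  13.   8.  -0. -86. -94.] w 0.516
travel cm [ -3.2  -23.34   8.26] roll -6.32
```

>>> {"name": "arm_command", "arguments": {"rows": [{"fingers":40,"travel":[-0.6,-4,0],"roll":-1},{"fingers":40,"travel":[-1.1,-8,0],"roll":-2},{"fingers":40,"travel":[-1.6,-12,0],"roll":-3.2},{"fingers":40,"travel":[-2.2,-16,2],"roll":-4.5},{"fingers":40,"travel":[-2.8,-20,4],"roll":-5.5},{"fingers":40,"travel":[-3.2,-23,6],"roll":-6.3},{"fingers":40,"travel":[-3.2,-23,8],"roll":-6.3},{"fingers":40,"travel":[-3.2,-23,8],"roll":-6.3},{"fingers":40,"travel":[-3.2,-23,8],"roll":-6.3}]}}

```text
time_s: 14.5
tcp_pos: [0.6254, -0.2684, 0.3036]
ee_rot: [[-0.971, -0.241, -0.003], [-0.241, 0.971, 0.0], [0.003, 0.001, -1.0]]
wrist_force: [0.8, 0.0, -0.8]
gripper_width: 0.517
```

```bash
python3 - <<'E'
from h import *
go(.6256,-.2736,.145,-166)
E
```

```text
t 14.5 tcp [ 0.6254 -0.2684  0.3036] ang -166.06 F [ 0.8  0.  -0.8] j [-10.  26.  16.   0. -81. -66.] w 0.517
travel cm [ 0.06 -0.52 15.86] roll -0.06
```

>>> {"name": "arm_command", "arguments": {"rows": [{"fingers":40,"travel":[0,-0.5,3],"roll":0},{"fingers":40,"travel":[0,-0.5,6],"roll":0},{"fingers":40,"travel":[0,-0.5,8.5],"roll":0},{"fingers":40,"travel":[0,-0.5,8.5],"roll":0},{"fingers":40,"travel":[0,-0.5,8.5],"roll":0}]}}

```text
time_s: 15.0
tcp_pos: [0.6278, -0.2731, 0.2219]
ee_rot: [[-0.97, -0.242, 0.002], [-0.242, 0.97, -0.002], [-0.001, -0.002, -1.0]]
wrist_force: [0.2, 0.1, -0.6]
gripper_width: 0.516
```

```bash
cat >> h.py <<'E'
def blank(fn=None,box=(180,400,120,340)):
    p,d=snap('scene');P=cloud('scene',d)
    if fn: cv2.imwrite('pics/'+fn,cv2.resize(p[box[0]:box[1],box[2]:box[3],::-1],None,fx=2.7,fy=2.7,interpolation=2))
    a=np.radians(14)
    Rz=np.array([[np.cos(a),-np.sin(a)],[np.sin(a),np.cos(a)]])
    for m in cut_out('scene','long_blank')[:4]:
        k=cv2.erode(m['mask'].astype(np.uint8),np.ones((3,3)))>0
        q=P[k].copy()
        if len(q) and q[:,1].mean()<0:
            q[:,:2]=(q[:,:2]-[.579,-.2852])@Rz
            print(round(m['p'],2),'vice frame pct',np.percentile(q,[2,25,50,75,98],axis=0).round(4).tolist())
            for z0,z1 in((.03,.1),(.1,.13),(.13,.3)):
                s=q[(q[:,2]>z0)&(q[:,2]<z1)]
                if len(s)>20: print(z0,len(s),'x 50/95',np.percentile(s[:,0],[5,50,95]).round(4),'y',np.percentile(s[:,1],[5,50,95]).round(4))
E
python3 - <<'E'
from h import *
go(.6256,-.2736,.145,-166)
blank('s3.png')
E
```

```text
t 15.0 tcp [ 0.6278 -0.2731  0.2219] ang -165.98 F [ 0.2  0.1 -0.6] j [-10.  28.   9.   0. -70. -66.] w 0.516
travel cm [0.23 0.02 7.69] roll 0.02
0.82 vice frame pct [[0.0381, -0.0225, 0.1195], [0.0571, -0.0202, 0.1515], [0.0605, -0.0059, 0.1838], [0.0611, 0.0097, 0.215], [0.0623, 0.0202, 0.262]]
0.1 168 x 50/95 [0.0396 0.0603 0.0616] y [-0.0221 -0.0122  0.0176]
0.13 1680 x 50/95 [0.0418 0.0605 0.0619] y [-0.022  -0.005   0.0187]
```

View pics/s3.png

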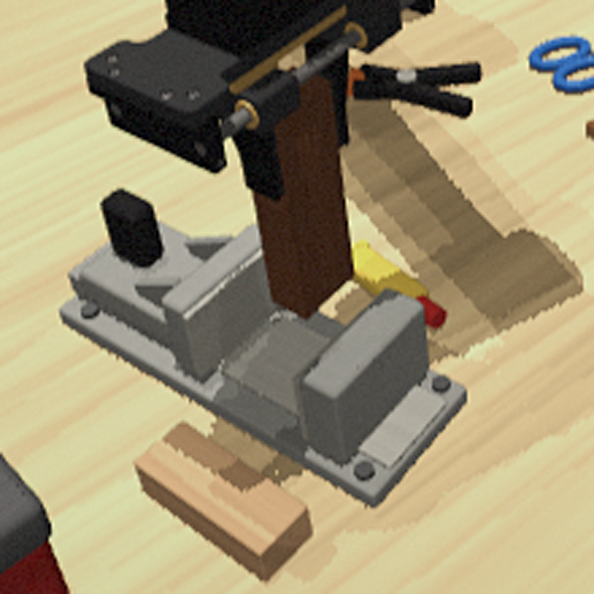

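The crop shows the blank upright above the open gap between the jaws. Its front face is at vice x ≈ 0.0605, against the fixed jaw's 0.065, and y is about 0. Lowering, with 1 mm more clearance.

>>> {"name": "arm_command", "arguments": {"rows": [{"fingers":40,"travel":[0.1,0,2],"roll":0},{"fingers":40,"travel":[0.1,0,4],"roll":0},{"fingers":40,"travel":[0.1,0,6],"roll":0},{"fingers":40,"travel":[0.1,0,7.5],"roll":0},{"fingers":40,"travel":[0.1,0,8.2],"roll":0},{"fingers":40,"travel":[0.1,0,8.2],"roll":0},{"fingers":40,"travel":[0.1,0,8.2],"roll":0}]}}

```text
time_s: 15.8
tcp_pos: [0.627, -0.2739, 0.1399]
ee_rot: [[-0.97, -0.241, 0.003], [-0.241, 0.97, -0.001], [-0.002, -0.002, -1.0]]
wrist_force: [-0.8, 0.1, -1.7]
gripper_width: 0.516
```

```bash
python3 - <<'E'
from h import *
go(.6266,-.2736,.1314,-166)
print(np.round(sense()['ee_rot'],3))
E
```

```text
t 15.8 tcp [ 0.627  -0.2739  0.1399] ang -166.04 F [-0.8  0.1 -1.7] j [-10.  32.   2.   0. -61. -66.] w 0.516
travel cm [0.03 0.04 0.85] roll -0.04
[[-0.97  -0.241  0.003]
 [-0.241  0.97  -0.001]
 [-0.002 -0.002 -1.   ]]
```

>>> {"name": "arm_command", "arguments": {"rows": [{"fingers":40,"travel":[0,0,0.3],"roll":0},{"fingers":40,"travel":[0,0,0.6],"roll":0},{"fingers":40,"travel":[0,0,0.8],"roll":0},{"fingers":40,"travel":[0,0,0.8],"roll":0}]}}

```text
time_s: 16.2
tcp_pos: [0.6265, -0.2737, 0.1315]
ee_rot: [[-0.97, -0.241, 0.001], [-0.241, 0.97, -0.001], [-0.001, -0.001, -1.0]]
wrist_force: [-0.9, 1.5, 3.1]
gripper_width: 0.514
```

>>> {"name": "arm_command", "arguments": {"rows": [{"fingers":40,"travel":[0,0,0.1],"roll":0},{"fingers":40,"travel":[0,0,0.15],"roll":0},{"fingers":40,"travel":[0,0,0.15],"roll":0}]}}

```text
time_s: 16.5
tcp_pos: [0.6265, -0.2737, 0.1315]
ee_rot: [[-0.97, -0.242, 0.002], [-0.242, 0.97, -0.001], [-0.002, -0.002, -1.0]]
wrist_force: [-2.3, 2.1, 9.2]
gripper_width: 0.515
```

```bash
python3 - <<'E'
from h import *
go(.6266,-.2736,.1314,-166)
blank()
E
```

```text
t 16.5 tcp [ 0.6265 -0.2737  0.1315] ang -166.02 F [-2.3  2.1  9.2] j [-10.  32.   2.   0. -60. -66.] w 0.515
travel cm [-0.01  0.    0.01] roll -0.02
0.6 vice frame pct [[0.0367, -0.0225, 0.0612], [0.0535, -0.0194, 0.0943], [0.059, -0.0039, 0.1132], [0.0596, 0.01, 0.1351], [0.0607, 0.0191, 0.1709]]
0.03 285 x 50/95 [0.0367 0.0565 0.0602] y [-0.0224 -0.0209  0.015 ]
0.1 325 x 50/95 [0.044  0.059  0.0604] y [-0.0217  0.      0.0177]
0.13 248 x 50/95 [0.0493 0.0593 0.0605] y [-0.0179  0.0092  0.0184]
```

It's on the bed: 9 N contact, no more sinking, and top at z 0.17. Releasing and going straight up.

>>> {"name": "arm_command", "arguments": {"rows": [{"fingers":40,"travel":[0,0,-0.15],"roll":0},{"fingers":55,"travel":[0,0,-0.15],"roll":0},{"fingers":80,"travel":[0,0,-0.15],"roll":0},{"fingers":80,"travel":[0,0,-0.15],"roll":0},{"fingers":80,"travel":[0,0,-0.15],"roll":0},{"fingers":80,"travel":[0,0,-2],"roll":0},{"fingers":80,"travel":[0,0,-5],"roll":0},{"fingers":80,"travel":[0,0,-9],"roll":0},{"fingers":80,"travel":[0,0,-12],"roll":0},{"fingers":80,"travel":[0,0,-12],"roll":0}]}}

```text
time_s: 17.6
tcp_pos: [0.6283, -0.2747, 0.2548]
ee_rot: [[-0.97, -0.241, 0.01], [-0.241, 0.97, -0.004], [-0.009, -0.006, -1.0]]
wrist_force: [0.6, -0.1, 1.1]
gripper_width: 0.798
```

```bash
python3 - <<'E'
from h import *
go(.4583,-.3146,.25,-166)
blank('s4.png')
E
```

```text
t 17.6 tcp [ 0.6283 -0.2747  0.2548] ang -166.03 F [ 0.6 -0.1  1.1] j [-10.  27.  11.   0. -74. -66.] w 0.798
travel cm [17.46  0.23  0.32] roll -0.03
0.76 vice frame pct [[0.035, -0.0226, 0.0668], [0.0458, -0.0212, 0.1069], [0.0564, -0.0113, 0.1336], [0.0592, 0.007, 0.165], [0.0606, 0.0194, 0.1731]]
0.03 304 x 50/95 [0.0363 0.0575 0.06  ] y [-0.0224 -0.0206  0.0154]
0.1 432 x 50/95 [0.0378 0.0584 0.0603] y [-0.0222 -0.0089  0.017 ]
0.13 821 x 50/95 [0.0362 0.0545 0.0602] y [-0.0222 -0.0091  0.0178]
0.42 vice frame pct [[-0.1663, 0.278, 0.0033], [-0.1349, 0.2975, 0.0128], [-0.1112, 0.3047, 0.0175], [-0.0932, 0.3289, 0.0203], [-0.0625, 0.3532, 0.0233]]
```

View pics/s4.png

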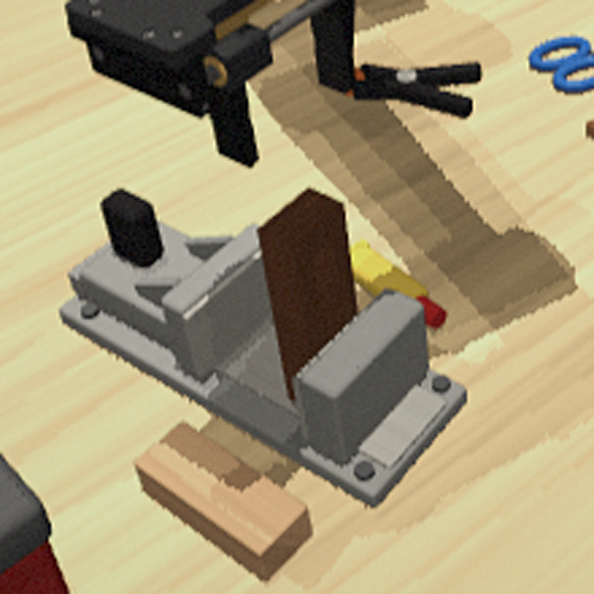

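The blank stands free and upright between the jaws, at about (300,290) in the crop. Moving to the grip.

>>> {"name": "arm_command", "arguments": {"rows": [{"fingers":60,"travel":[4,0,0],"roll":0},{"fingers":60,"travel":[8,0.1,0],"roll":0},{"fingers":60,"travel":[12,0.2,0],"roll":0},{"fingers":60,"travel":[16,0.2,0],"roll":0},{"fingers":60,"travel":[17.4,0.2,0],"roll":0},{"fingers":60,"travel":[17.4,0.2,4],"roll":0},{"fingers":60,"travel":[17.4,0.2,8],"roll":0},{"fingers":60,"travel":[17.4,0.2,10],"roll":0},{"fingers":60,"travel":[17.4,0.2,10],"roll":0}]}}

```text
time_s: 18.6
tcp_pos: [0.4542, -0.3124, 0.1441]
ee_rot: [[-0.971, -0.24, -0.009], [-0.24, 0.971, 0.004], [0.008, 0.006, -1.0]]
wrist_force: [-1.6, 0.5, 0.8]
gripper_width: 0.601
```

```bash
python3 - <<'E'
from h import *
go(.4583,-.3146,.0723,-166)
E
```

```text
t 18.6 tcp [ 0.4542 -0.3124  0.1441] ang -166.09 F [-1.6  0.5  0.8] j [-18.  20. -17.  -0. -54. -58.] w 0.601
travel cm [-0.41 -0.36  7.17] roll -0.09
```

>>> {"name": "arm_command", "arguments": {"rows": [{"fingers":60,"travel":[-0.2,-0.2,0],"roll":0},{"fingers":60,"travel":[-0.2,-0.2,4],"roll":0},{"fingers":60,"travel":[-0.2,-0.2,7],"roll":0},{"fingers":60,"travel":[-0.2,-0.2,7],"roll":0},{"fingers":15,"travel":[-0.2,-0.2,7],"roll":0},{"fingers":15,"travel":[-0.2,-0.2,7],"roll":0},{"fingers":15,"travel":[-0.2,-0.2,7],"roll":0},{"fingers":15,"travel":[-0.2,-0.2,7],"roll":0},{"fingers":15,"travel":[-0.2,-0.2,7],"roll":0}]}}

```text
time_s: 19.5
tcp_pos: [0.4592, -0.3144, 0.0796]
ee_rot: [[-0.971, -0.241, 0.001], [-0.241, 0.971, 0.001], [-0.001, 0.001, -1.0]]
wrist_force: [-0.2, 2.0, 3.6]
gripper_width: 0.249
```

```bash
python3 - <<'E'
from h import *
go(.4583,-.3146,.0723,-166)
E
```

```text
t 19.5 tcp [ 0.4592 -0.3144  0.0796] ang -166.08 F [-0.2  2.   3.6] j [-18.  25. -20.  -0. -45. -58.] w 0.249
travel cm [ 0.1  -0.    0.73] roll -0.08
```

>>> {"name": "arm_command", "arguments": {"rows": [{"fingers":15,"travel":[-1,0,0],"roll":0},{"fingers":15,"travel":[-2,0,0],"roll":0},{"fingers":15,"travel":[-3,0,0],"roll":0},{"fingers":15,"travel":[-4,0,0],"roll":0},{"fingers":15,"travel":[-4.6,0,0],"roll":0},{"fingers":15,"travel":[-5,0,0],"roll":0},{"fingers":15,"travel":[-5.2,0,0],"roll":0},{"fingers":15,"travel":[-5.4,0,0],"roll":0},{"fingers":15,"travel":[-5.6,0,0],"roll":0},{"fingers":15,"travel":[-5.6,0,0],"roll":0}]}}

```text
time_s: 20.5
tcp_pos: [0.5122, -0.3009, 0.0795]
ee_rot: [[-0.97, -0.241, -0.003], [-0.241, 0.97, 0.001], [0.003, 0.002, -1.0]]
wrist_force: [-4.4, 3.3, 6.4]
gripper_width: 0.252
```

```bash
cat >> h.py <<'E'
def adv():
    s=sense();t=np.array(s['tcp_pos'])[:2]-[.4592,-.3144]
    print('jaw travel mm',(t@[.970,.242]*1000).round(1),'F along',np.round(np.dot(s['wrist_force'][:2],[.97,.242]),1))
E
python3 - <<'E'
from h import *
adv();go(.4583,-.3146,.0723,-166);blank()
E
```

```text
jaw travel mm 54.6 F along -3.5
t 20.5 tcp [ 0.5122 -0.3009  0.0795] ang -166.05 F [-4.4  3.3  6.4] j [-15.  28. -15.  -0. -48. -61.] w 0.252
travel cm [ 5.56 -0.03  0.74] roll -0.05
0.84 vice frame pct [[0.0347, -0.0226, 0.062], [0.0456, -0.0212, 0.105], [0.0563, -0.0115, 0.1315], [0.0592, 0.0065, 0.1641], [0.0605, 0.019, 0.1732]]
0.03 329 x 50/95 [0.0349 0.0549 0.06  ] y [-0.0223 -0.0208  0.0152]
0.1 439 x 50/95 [0.037  0.0583 0.0602] y [-0.0223 -0.0096  0.0168]
0.13 798 x 50/95 [0.0366 0.055  0.0602] y [-0.0221 -0.009   0.0175]
```

Now slowly until the force rises.

>>> {"name": "arm_command", "arguments": {"rows": [{"fingers":15,"travel":[-0.1,0,0],"roll":0},{"fingers":15,"travel":[-0.2,0,0],"roll":0},{"fingers":15,"travel":[-0.3,0,0],"roll":0},{"fingers":15,"travel":[-0.4,0,0],"roll":0},{"fingers":15,"travel":[-0.5,0,0],"roll":0},{"fingers":15,"travel":[-0.6,0,0],"roll":0},{"fingers":15,"travel":[-0.6,0,0],"roll":0}]}}

```text
time_s: 21.3
tcp_pos: [0.5174, -0.2996, 0.0795]
ee_rot: [[-0.971, -0.241, -0.004], [-0.241, 0.971, 0.001], [0.004, 0.002, -1.0]]
wrist_force: [-5.4, 3.5, 7.3]
gripper_width: 0.25
```

```bash
python3 - <<'E'
from h import *
adv();blank()
E
```

```text
jaw travel mm 60.0 F along -4.4
0.84 vice frame pct [[0.0365, -0.0225, 0.0674], [0.0474, -0.0213, 0.1079], [0.058, -0.0111, 0.1342], [0.0609, 0.0067, 0.165], [0.0623, 0.0196, 0.1731]]
0.03 288 x 50/95 [0.0367 0.0579 0.0619] y [-0.0222 -0.0209  0.0154]
0.1 433 x 50/95 [0.0406 0.0599 0.0619] y [-0.0222 -0.0088  0.017 ]
0.13 814 x 50/95 [0.0382 0.0563 0.0619] y [-0.0222 -0.0092  0.0182]
```

>>> {"name": "arm_command", "arguments": {"rows": [{"fingers":15,"travel":[-0.1,0,0],"roll":0},{"fingers":15,"travel":[-0.2,0,0],"roll":0},{"fingers":15,"travel":[-0.3,0,0],"roll":0},{"fingers":15,"travel":[-0.3,0,0],"roll":0}]}}

```text
time_s: 21.8
tcp_pos: [0.5192, -0.2992, 0.0795]
ee_rot: [[-0.971, -0.241, -0.006], [-0.241, 0.971, 0.001], [0.006, 0.002, -1.0]]
wrist_force: [-8.1, 1.5, 7.7]
gripper_width: 0.247
```

```bash
python3 - <<'E'
from h import *
adv()
E
```

```text
jaw travel mm 61.9 F along -7.5
```

>>> {"name": "arm_command", "arguments": {"rows": [{"fingers":15,"travel":[-0.15,0,0],"roll":0},{"fingers":15,"travel":[-0.3,0,0],"roll":0},{"fingers":15,"travel":[-0.3,0,0],"roll":0}]}}

```text
time_s: 22.1
tcp_pos: [0.5194, -0.2991, 0.0795]
ee_rot: [[-0.97, -0.241, -0.012], [-0.241, 0.971, 0.001], [0.012, 0.004, -1.0]]
wrist_force: [-14.0, -0.9, 11.2]
gripper_width: 0.252
```

```bash
python3 - <<'E'
from h import *
adv();blank()
E
```

```text
jaw travel mm 62.1 F along -13.8
0.72 vice frame pct [[-0.1698, 0.2759, 0.0041], [-0.1437, 0.2951, 0.013], [-0.1164, 0.3025, 0.0176], [-0.0969, 0.322, 0.0199], [-0.0658, 0.351, 0.0232]]
0.63 vice frame pct [[0.0396, -0.0226, 0.073], [0.0497, -0.0212, 0.1117], [0.0596, -0.0115, 0.1373], [0.0627, 0.0067, 0.1662], [0.0641, 0.0187, 0.1731]]
0.03 222 x 50/95 [0.0401 0.0572 0.0635] y [-0.0223 -0.021   0.0142]
0.1 409 x 50/95 [0.0434 0.0618 0.0638] y [-0.0224 -0.01    0.015 ]
0.13 804 x 50/95 [0.0408 0.0582 0.0637] y [-0.0221 -0.009   0.018 ]
```

The jaw stalled at 62.1 mm with 14 N, and the blank is against the fixed jaw. I'll relax without pulling back, release and rise.

>>> {"name": "arm_command", "arguments": {"rows": [{"fingers":15,"travel":[0.3,0,0],"roll":0},{"fingers":15,"travel":[0.3,0,0],"roll":0},{"fingers":60,"travel":[0.3,0,0],"roll":0},{"fingers":60,"travel":[0.3,0,0],"roll":0},{"fingers":60,"travel":[0.3,0,0],"roll":0},{"fingers":60,"travel":[0.3,0,-3],"roll":0},{"fingers":60,"travel":[0.3,0,-7],"roll":0},{"fingers":60,"travel":[0.3,0,-11],"roll":0},{"fingers":60,"travel":[4,0,-15],"roll":0},{"fingers":60,"travel":[8,0,-15],"roll":0}]}}

```text
time_s: 23.2
tcp_pos: [0.4506, -0.3193, 0.2338]
ee_rot: [[-0.97, -0.244, 0.01], [-0.244, 0.97, -0.006], [-0.008, -0.008, -1.0]]
wrist_force: [0.2, -0.6, 0.8]
gripper_width: 0.599
```

>>> {"name": "arm_command", "arguments": {"rows": [{"fingers":60,"travel":[5,0,-3],"roll":0},{"fingers":60,"travel":[5,0,-3],"roll":0},{"fingers":60,"travel":[5,0,-3],"roll":0},{"fingers":60,"travel":[5,0,-3],"roll":0}]}}

```text
time_s: 23.6
tcp_pos: [0.3994, -0.3298, 0.258]
ee_rot: [[-0.971, -0.241, 0.0], [-0.241, 0.971, 0.0], [-0.0, 0.0, -1.0]]
wrist_force: [-0.2, 0.0, 0.2]
gripper_width: 0.606
```

```bash
python3 - <<'E'
from h import *
go(.4583,-.3146,.0723,-166);blank('s5.png')
p,d=snap('top');T=cloud('top',d);a=np.radians(14)
q=T.reshape(-1,3).copy();q[:,:2]=(q[:,:2]-[.579,-.2852])@np.array([[np.cos(a),-np.sin(a)],[np.sin(a),np.cos(a)]])
k=(q[:,2]>.163)&(q[:,2]<.177)&(abs(q[:,0]-.05)<.05)&(abs(q[:,1])<.06);print('blank top',k.sum(),cv2.minAreaRect((q[k,:2]*1000).astype(np.float32)))
k=(q[:,2]>.095)&(q[:,2]<.105)&(abs(q[:,0]+.063)<.06)&(abs(q[:,1])<.03);print('grip',k.sum(),cv2.minAreaRect((q[k,:2]*1000).astype(np.float32)))
R=T.reshape(-1,3)
for y in(.136,.236):
    s=R[(R[:,2]>.235)&(R[:,2]<.27)&(R[:,0]>.45)&(R[:,0]<.62)&(abs(R[:,1]-y)<.04)];print(y,cv2.minAreaRect((s[:,:2]*1000).astype(np.float32))[0])
E
```

```text
t 23.6 tcp [ 0.3994 -0.3298  0.258 ] ang -166.07 F [-0.2  0.   0.2] j [-22.  11. -12.  -0. -67. -54.] w 0.606
travel cm [-6.08  0.05 18.57] roll -0.07
0.9 vice frame pct [[0.0386, -0.0225, 0.0738], [0.0492, -0.0212, 0.1112], [0.0596, -0.011, 0.1367], [0.0628, 0.0069, 0.1661], [0.064, 0.0192, 0.1732]]
0.03 232 x 50/95 [0.0396 0.058  0.0635] y [-0.0222 -0.0209  0.0159]
0.1 427 x 50/95 [0.0422 0.062  0.0638] y [-0.0221 -0.0082  0.0172]
0.13 821 x 50/95 [0.04   0.0578 0.0637] y [-0.0222 -0.0095  0.0174]
blank top 178 ((50.8564453125, -1.0973491668701172), (28.93278694152832, 46.08776092529297), 0.6666243672370911)
grip 0 ((0.0, 0.0), (0.0, 0.0), 0.0)
0.136 (529.4692993164062, 136.00599670410156)
0.236 (533.4296875, 236.0477752685547)
```

View pics/s5.png

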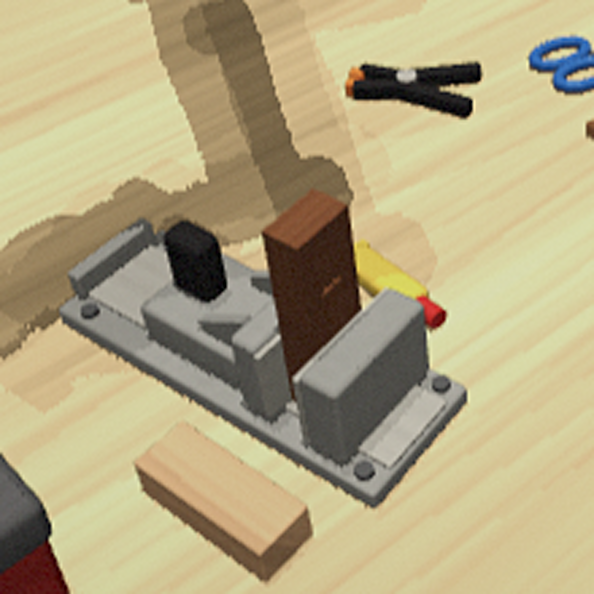

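The blank is clamped upright, centred and square: its top is at vice x = 0.0509, y = -0.001, turned 0.7°. The arm is clear, so I'm handing in.

```bash
python3 -c "
from station import finish_job
print(finish_job())"
```

```text
the job is handed in; nothing more can be done
None
```

The long blank is clamped upright in the vice, slot end up, and the job was handed in at about 24 s; it reports no verdict.

**What I did**
1. Slid the moving jaw back about 82 mm until it stalled on the rear stop.
2. Lifted the blank 16 mm, drew it off its hook and stood it on the vice bed between the jaws.
3. Slid the jaw forward until it stalled at 62.1 mm of travel with 14 N.
4. Released the grip and moved the arm clear.

**Last checks**
- **Blank:** it sits at vice x ≈ 0.051 m and y ≈ -0.001 m, turned about 0.7° from the jaws. Its top is at z ≈ 0.17 m, as expected for standing on the bed. It looked upright in the last picture.
- **Hanging blanks:** the other two are within 1 mm of where they started.
- **Bystanders:** the clamp, glue tube and offcut looked unmoved in the last picture. I did not re-measure them, the scissors or the jar.
- **Robot:** wrist force was about 0, and nothing was touching.

**Not confirmed:** the last camera measurement of the jaw grip found no points, so the final jaw position rests on the arm's travel and the stall. The scene camera put the blank's front face about 1 mm short of the fixed jaw, which is within calibration error.

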